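# Rock the angle gauge on the sprung stud to its mark and hold

## Robot

A 6-joint arm with a two-finger parallel gripper is mounted at the origin on the work surface. World frame = base frame: x ahead of the robot, y to its left, z up, the work surface at z = 0. Lengths are in m, angles in rad, forces in N, time in s.
With the tool pointing down it reaches from about 0.375 to 0.9 m from the base axis. Payload 3.1 kg.
Tool frame: the origin (TCP) lies midway between the tips of the shut fingers; the grasp point (between the pads) lies grip_point_offset behind it (grip_point_offset is the distance from the TCP to the grasp point, in m); y points along the fingers, z is the direction in which the jaws open and shut, and the axes are right-handed (so a half turn about y gives the same grasp; the last joint's range is limited). The gripper opens to 87 mm and grips with 3 to 60 N. Pads are 19 mm wide; open, the fingers measure 117 mm over their backs; the gripper's body (75 mm by 190 mm) begins 51 mm behind the grasp point.
Start: joints at [-1.488, 0.527, 1.433, -0, 1.181, -0.178], TCP at [0.161, -0.604, 0.223] pointing down, gripper open.
Joint ranges: [-3.08, 3.08], [-0.75, 2.2], [0.22, 2.44], [-1.43, 4.57], [0, 2.65], [-2.85, 2.85]. Speed limits (rad/s): [2.79, 2.79, 3.14, 3.14, 3.14, 3.14].

## Interface

Orientations are given as a unit quaternion [x, y, z, w].
In Python, from rig import * gives the robot as it stands.
- The arm moves only by the tool jog_arm, never from a script. Its argument "increments" is a list that holds one entry, the list of rows, each a list of 7 numbers: the turn, a rotation vector about the world's x, y, z in degrees, then the shift along the world's x, y, z in m, then the closure, from -1 (fully open) to 1 (shut), so that 0 is half open. In form: [[[rx, ry, rz, x, y, z, jaw], ...]]. A call has 1 to 8 rows; each row is the pose to reach, as a shift and turn from the pose measured when the call began; what a row does not reach only later rows make up. A row lasts 1/10 s, in which the tool goes at most 50 mm and 8.59 degrees, less where a joint would pass 70% of its speed; a pose out of reach is approached as far as the arm can. A call with a gripper value outside its range is refused whole. The fingers move at their own pace and stop on an object; "squeeze" is the grip in N (left out, the last holds). Time passes only in rows, so rows that repeat a pose let the fingers close. It gives the time, the measured TCP pose, the force and the opening at its end, in the units of the state.
- get_obs(): the state, without advancing time (a new reading comes with each control period).
- camera(name): name is "scene" or "top"; returns the picture (420x560x3 uint8, red, green, blue); there is no depth.
- camera_info(name): a dict with "K" (3x3 intrinsics, pixels), "R" (3x3) and "t" (3): a world point X has camera coordinates R X + t. Camera axes: x right, y down, z forward; pixel columns grow to the right and rows downward; lengths in m; the calibration is good to about 2 mm. A picture is of the moment at which its call begins. camera_info takes no time and is no camera call.
- hand_in(): hands the job in, once; it reports no verdict.
The state is a dict: "time": time; "q": joint angles; "joint_velocities": joint speeds; "joint_torque": joint torques, N m; "position": TCP position; "tool_rot": TCP orientation; "ft_force": force on the tool from outside, world axes, zero at the start; "moment": the same for the moment, N m; "grip_width": finger opening in m.
Only numpy, scipy, OpenCV 4.12 (cv2) and the standard library are available. Lean on these libraries where they do the work, as an engineer would, in place of code of your own. Each camera call takes 0.05 s, during which the arm holds its last target.

## Task

Pick up the angle gauge and rest the middle of its foot, about level, on the block's rubber ridge, foot lengthwise along the block; then rock it there until its swinging pointer settles on the mark tab. Finish holding it so, gripped and lightly pressed on the ridge, for the monitor bracket's tilt to be marked out. Do not squash the ridge to its stop, and leave the mug, tape, stapler and screwdriver alone.

Things in the scene. Friction and masses are not known exactly. Their poses are not given: they have to be found in the camera images.
- gauge: Angle gauge, loose, 0.3 to 0.53 kg, upright on the desk. Steel foot 130 (its x) x 40 (y) x 14 high; white round dial 130 diameter, 12 thick, centre 82 up, facing +y and -y with the same pointer and mark on both; a neck, then a black grip block 44 (x) x 22 (y), 158 to 198 above the underside. Origin: centre of the foot's underside; z up through the grip.
- gauge_grip (a point): Centre of the gauge's grip block, on its z axis 178 above the underside; the block is 22 thick along the gauge's y, to be pinched across that. Same axes as the gauge.
- pointer (a joint): Angle (rad) of the swinging pointer on the dial, about the gauge's y axis through the dial centre; 0 = straight up along the gauge's z, positive = leaning to the gauge's +x end. It is a free weighted pendulum that always settles true vertical, in about a second after motion stops, so it reads minus the gauge's rotation about its own +y: raising the gauge's +x end makes it grow. Limits +-1.2. It cannot be touched. Starts swinging.
- pointer_tip (a point): Tip of the dark thin pointer, 51 from the dial centre, in the mid-plane of the dial; its z axis runs along the pointer.
- mark (a joint): Angle (rad) of the mark tab on the dial, same zero and sense as the pointer; between 0.22 and 0.38, different each time, does not move during the job.
- mark_tab (a point): Middle of the mark: a dark tab 10 wide and 16 long across the dial's rim, 62 from the dial centre, in the dial's mid-plane; its z axis points from the dial centre to the tab.
- block: Wooden offcut fixed to the desk, 200 (its x) x 70 (its y), uneven: 30 high on its -x half, 22 high on its +x half, with a steel seat 50 x 64 to 42 high in the middle carrying the rubber ridge. Origin: centre of the underside; z up.
- crown_top (a point): Top of the rubber ridge at its middle: a round bar of radius 13 and length 60 lying along the block's y, its highest line 75 above the desk when not pressed. Moves down with the ridge. Same axes as the block.
- crown (a joint): How far the ridge is pressed down (m): 0 free, 0.010 at its stop. Spring about 0.9 N per mm with about 1 N of preload; it carries 5 N at about 5 mm.
- mug: White mug, 80 diameter, 90 high, loose; leave alone. Origin: centre of the underside.
- tape_roll: Cardboard tape roll, 90 diameter, 24 high, lying flat, loose; leave alone. Origin: centre of the underside.
- stapler: Black stapler, 130 long, 41 high, loose; leave alone. Origin: centre of the underside.
- screwdriver: Screwdriver lying flat, loose; leave alone.
Not all that is in view belongs to the job. Of the things shaped like the gauge, the steel one is meant. Several things have the shape of the block; the one meant has the colours described above.

How it is judged:
On the way, in this order (a step that is already met when the one before it is completed fails the run):
1. the gauge rests on the ridge, about level and lengthwise along the block (contact force between gauge and crown above 0.4 N and angle between gauge's own z axis and vertical below 0.12 rad and angle between the y axis of gauge and the y axis of block, either way round below 0.25 rad and horizontal distance between gauge and crown_top below 0.03 m), for 0.2 s.
2. the gauge is rocked on the ridge and its pointer settles on the mark (contact force between gauge and crown above 0.4 N and angle between the z axis of pointer_tip and the z axis of mark_tab, either way round below 0.08 rad and velocity of joint pointer between -0.3 and 0.3 rad/s), for 0.3 s.
At the end, for the whole second after the job is handed in: Still gripped, foot over 55 mm above the desk, its middle within 30 mm of the ridge and pressing it over 0.4 N but under 9.7 mm, gauge y along block y within 0.25 rad, pointer still and within 0.08 rad of the mark (half the tab), bystanders within 30 mm of their starts (all of step 2 and value of joint crown below 0.0097 m and contact force between the fingers and gauge above 2 N and height (world z) of gauge above 0.055 m and linear speed of gauge below 0.03 m/s and angular speed of gauge below 0.2 rad/s and angle between the y axis of gauge and the y axis of block, either way round below 0.25 rad and horizontal distance between gauge and crown_top below 0.03 m and distance of each of mug, tape_roll, stapler, screwdriver from where it was at the start of the episode below 0.03 m); the arm keeps its last pose, push and grip.
It fails at once if a bystander is disturbed (distance of any of mug, tape_roll, stapler, screwdriver from where it was at the start of the episode above 0.03 m).
It fails at once if the ridge is squashed hard by the gauge (contact force between gauge and crown above 30 N).
It fails at once if the gauge is toppled (angle between gauge's own z axis and vertical above 0.9 rad).
It also fails if it takes over 42 s, if anything falls off the work surface, if the arm or the gripper's body presses on something with over 40 N, if the wrist force passes 120 N, or if a joint passes its speed limit or range.

## Working session

There is one attempt and no reset: what is moved stays moved. The work goes in short steps, Python scripts to look and compute and a tool call to move; the robot and the scene stay as the last step left them, time stands still between calls to the robot, and variables do not carry over. Pictures are saved under pics/ and viewed, and the job is handed in when it is done.

Besides the shell and the picture viewer there is one more tool, called after ">>>" as name([rows], argument=value, ...), one row to a line, values as JSON. jog_arm: Moves the arm, as the interface text tells. Its arguments: {"type":"object","properties":{"increments":{"type":"array","items":{"type":"array","items":{"type":"array","items":{"type":"number"}}}},"squeeze":{"type":"number"}},"required":["increments"]}

```bash
mkdir -p pics; ls
python3 - <<'E'
from rig import *
import cv2
o=get_obs();print({k:(v if not hasattr(v,'__len__') else [round(float(a),4) for a in v]) for k,v in o.items()})
for n in("scene","top"):
    im=camera(n);cv2.imwrite(f"pics/{n}0.png",im[:,:,::-1]);c=camera_info(n);print(n,c)
try: print(grip_point_offset)
except Exception as e: print(e)
E
```

```text
pics
{'time': 0.0, 'q': [-1.4885, 0.5284, 1.4339, 0.0, 1.1814, -0.1786], 'joint_velocities': [0.0019, 0.0007, 0.0022, -0.0002, 0.0006, 0.0003], 'joint_torque': [-0.0004, -44.0036, -17.6593, 0.0633, 0.0584, -0.0002], 'position': [0.1611, -0.6031, 0.2216], 'tool_rot': [-0.0919, 0.7019, -0.7004, 0.092], 'ft_force': [-0.2366, 0.3687, -0.2792], 'moment': [-0.03, -0.0267, -0.0018], 'grip_width': 0.0866685290871277}
scene {'K': array([[431.95533569,   0.        , 276.93811126],
       [  0.        , 431.95533569, 215.960937  ],
       [  0.        ,   0.        ,   1.        ]]), 'R': array([[-0.49500774,  0.86888637, -0.001952  ],
       [ 0.66105848,  0.37514758, -0.64981996],
       [-0.56388742, -0.3229563 , -0.76008566]]), 't': array([ 0.28084211, -0.28681509,  1.57294943])}
top {'K': array([[469.01483792,   0.        , 281.97314995],
       [  0.        , 469.01483792, 215.15456932],
       [  0.        ,   0.        ,   1.        ]]), 'R': array([[-0.02805739, -0.9996055 , -0.00127672],
       [-0.98754045,  0.02791655, -0.1548694 ],
       [ 0.15484394, -0.00308442, -0.98793413]]), 't': array([0.00172104, 0.55492712, 1.46665746])}
0.0187
```

View pics/scene0.png

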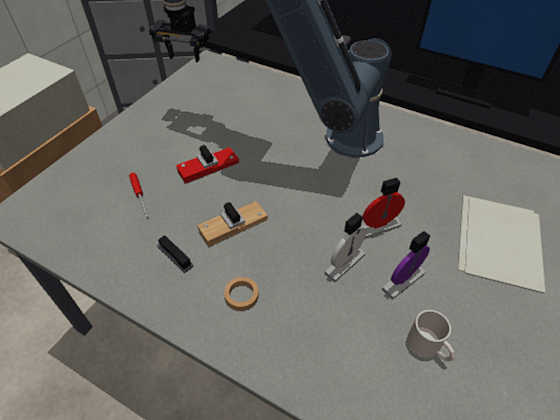

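View pics/top0.png

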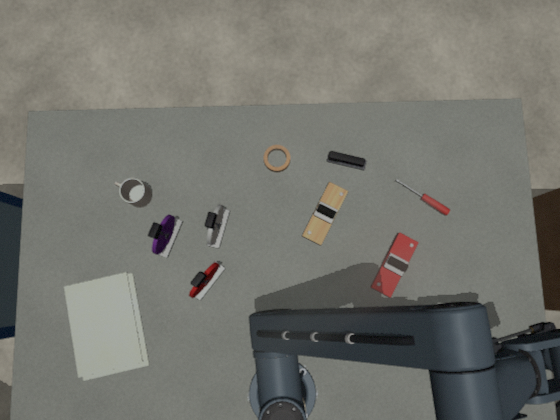

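Candidates for the gauge in the scene view are the white dial (348,245), the red dial (384,210) and the purple dial (410,265). For the block they are the wooden one (233,220) and the red one (208,163). I choose the white dial with the steel foot and the wooden block, and will check both in a crop.

Run:
```python
import cv2,numpy as np
s=cv2.imread("pics/scene0.png");t=cv2.imread("pics/top0.png")
f=lambda im,x,y,w,h,k:cv2.resize(im[y:y+h,x:x+w],None,fx=k,fy=k,interpolation=cv2.INTER_CUBIC)
a=f(s,318,205,66,80,6);b=f(t,195,195,40,60,8)
c=f(s,188,190,90,60,6);d=f(t,295,175,60,75,6)
def cat(p,q):
    h=max(p.shape[0],q.shape[0]);z=np.zeros((h,p.shape[1]+q.shape[1],3),np.uint8);z[:p.shape[0],:p.shape[1]]=p;z[:q.shape[0],p.shape[1]:]=q;return z
cv2.imwrite("pics/g1.png",cat(a,b));x=cat(c,d);print(x.shape);cv2.imwrite("pics/b1.png",x[:, :800] if x.shape[1]>800 else x)
cv2.imwrite("pics/b1.png",cv2.resize(x,(800,int(x.shape[0]*800/x.shape[1]))))
```

```text
(450, 900, 3)
```

View pics/g1.png

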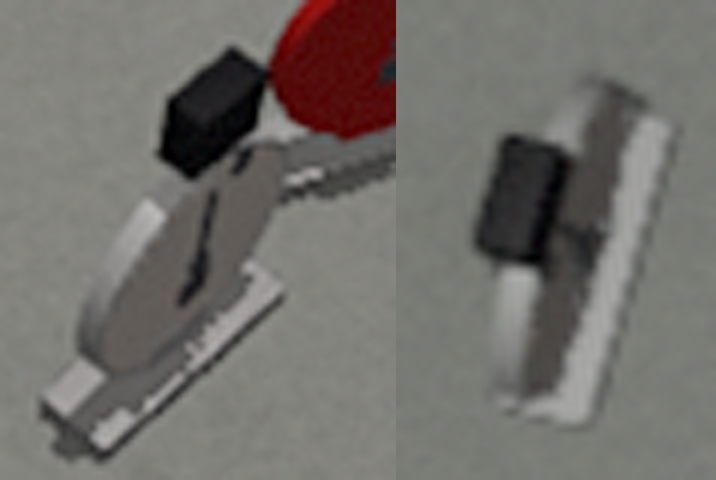

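View pics/b1.png

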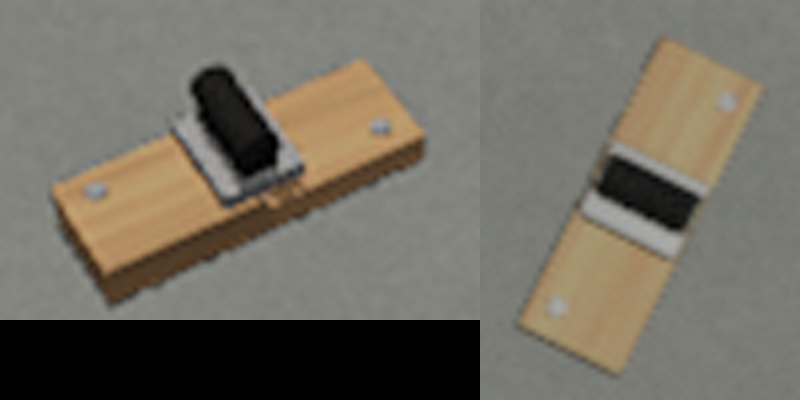

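```bash
cat > h.py <<'E'
from rig import *
import cv2,numpy as np
from scipy.optimize import minimize,differential_evolution
from scipy.spatial.transform import Rotation as Ro
C={n:camera_info(n) for n in("scene","top")}
def proj(n,X):
    c=C[n];p=(np.atleast_2d(X)@c["R"].T+c["t"])@c["K"].T;return p[:,:2]/p[:,2:]
def ray(n,u,v,z):
    c=C[n];d=c["R"].T@np.linalg.solve(c["K"],[u,v,1.]);o=-c["R"].T@c["t"];return o+d*(z-o[2])/d[2]
def box(x0,x1,y0,y1,z0,z1): return np.array([[x,y,z] for x in(x0,x1) for y in(y0,y1) for z in(z0,z1)])/1000.
S=4
def hullmask(n,X,roi):
    x,y,w,h=roi;p=(proj(n,X)-[x,y]+.5)*S-.5;m=np.zeros((h*S,w*S),np.uint8)
    cv2.fillConvexPoly(m,cv2.convexHull(np.round(p*16).astype(np.int32).reshape(-1,1,2)),255,shift=4) 
    return m
def up(im,roi): x,y,w,h=roi;return cv2.resize(im[y:y+h,x:x+w],(w*S,h*S),interpolation=cv2.INTER_LINEAR)
def save(n,segs,im,roi,k,name):
    x,y,w,h=roi;o=cv2.resize(im[y:y+h,x:x+w],None,fx=k,fy=k,interpolation=cv2.INTER_CUBIC)
    for X,col in segs:
        p=np.round(((proj(n,X)-[x,y]+.5)*k-.5)).astype(int).reshape(-1,1,2);cv2.polylines(o,[p],False,col,1)
    cv2.imwrite(name,o)
E
cat > fit.py <<'E'
from h import *
im={n:cv2.imread(f"pics/{n}0.png") for n in C}
place=lambda B,q,z=0:B@Ro.from_euler('z',q[2]).as_matrix().T+[q[0],q[1],z]
# grip by dark mask
R={"scene":(338,208,30,32),"top":(198,204,24,32)}
tg={n:up(im[n],R[n]).max(2) for n in C}
tg={n:(tg[n]<70) for n in C}
grip=box(-22,22,-11,11,158,198)
def cost(q):
    return sum(np.mean((hullmask(n,place(grip,q),R[n])>0)^tg[n]) for n in C)
p0=ray("top",211,220,.198);print(p0)
r=differential_evolution(cost,[(p0[0]-.02,p0[0]+.02),(p0[1]-.02,p0[1]+.02),(-1.2,1.2)],seed=1,tol=1e-6);q=r.x;print("gauge",q,r.fun)
# block: wood+... mask by saturation
RB={"scene":(188,190,90,60),"top":(295,175,60,75)}
# block: saturation mask + hull
tb={}
for n in C:
    hsv=cv2.cvtColor(up(im[n],RB[n]),cv2.COLOR_BGR2HSV);tb[n]=(hsv[:,:,1]>70)
A=[box(-100,0,-35,35,0,30),box(0,100,-35,35,0,22)];seat=box(-25,25,-32,32,22,42);bar=box(-13,13,-30,30,42,75)
def costb(q):
    c=0
    for n in C:
        m=(hullmask(n,place(A[0],q),RB[n])|hullmask(n,place(A[1],q),RB[n]))>0
        ex=(hullmask(n,place(seat,q),RB[n])|hullmask(n,place(bar,q),RB[n]))>0
        c+=np.mean((m^tb[n])&~ex)
    return c
p0=ray("top",326,213,.03)
for lo,hi in((-1.2,1.2),(np.pi-1.2,np.pi+1.2)):
    r=differential_evolution(costb,[(p0[0]-.04,p0[0]+.04),(p0[1]-.04,p0[1]+.04),(lo,hi)],seed=1,tol=1e-6);print("block",r.x,r.fun)
    if lo<0 or r.fun<best.fun: best=r
b=best.x
np.save("fit.npy",[q,b])
def segs(B,q,col): 
    P=place(B,q); return [(P[[i,j]],col) for i in range(8) for j in range(i) if bin(i^j).count('1')==1]
foot=box(-65,65,-20,20,0,14)
for n,r1,r2 in(("scene",(318,205,66,80),RB["scene"]),("top",(195,195,40,60),RB["top"])):
    save(n,segs(grip,q,(0,255,255))+segs(foot,q,(0,0,255)),im[n],r1,7,f"pics/fg_{n}.png")
    save(n,segs(A[0],b,(0,0,255))+segs(A[1],b,(255,0,0))+segs(seat,b,(0,255,0))+segs(bar,b,(0,255,255)),im[n],r2,7,f"pics/fb_{n}.png")
ims=[cv2.imread(f"pics/{a}_{n}.png") for a in("fg","fb") for n in("scene","top")]
Z=np.zeros((600*2,1200,3),np.uint8)
for i,a in enumerate(ims):
    y=(i//2)*600;x=(i%2)*650;Z[y:y+a.shape[0],x:x+min(a.shape[1],1200-x)]=a[:600,:1200-x]
cv2.imwrite("pics/fit.png",cv2.resize(Z,(600,600),interpolation=cv2.INTER_AREA))
cv2.imwrite("pics/fitg.png",Z[:580,:][:,np.r_[0:470,650:940]]);cv2.imwrite("pics/fitb.png",cv2.resize(Z[600:1130],(800,353)))
E
python3 fit.py
```

```text
[0.52215091 0.19137876 0.198     ]
gauge [ 0.5240995   0.19466743 -0.20186204] 0.13585611979166667
block [ 0.56187593 -0.15533642 -0.5040345 ] 0.055370370370370375
block [ 0.56291448 -0.15484231  2.64914651] 0.04608101851851852
```

View pics/fitg.png

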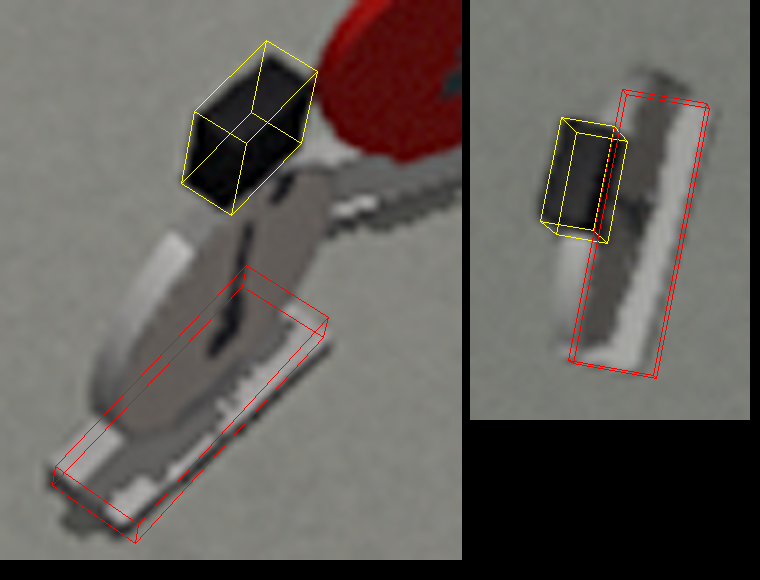

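View pics/fitb.png

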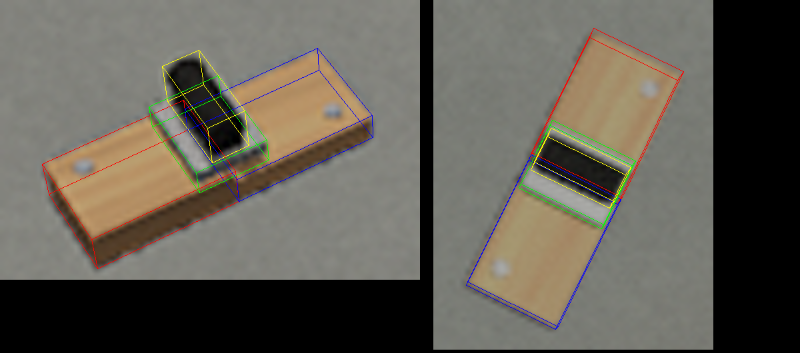

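```bash
cat > m.py <<'E'
from h import *
im={n:cv2.imread(f"pics/{n}0.png") for n in C}
x,y,w,h=195,195,40,60
g=im["top"].min(2).astype(int)
# bright foot right edge per row, subpixel
pts=[]
for r in range(214,246):
    row=cv2.GaussianBlur(im["top"],(3,3),0).min(2)[r].astype(float)
    c=int(proj("top",[0.52,.19,0])[0][0]);seg=row[205:240];d=seg[1:]-seg[:-1];i=d.argmin();
    pts.append((205+i+.5,r))
pts=np.array(pts);f=np.polyfit(pts[:,1],pts[:,0],1);e=pts[:,0]-np.polyval(f,pts[:,1]);k=abs(e)<1.2;f=np.polyfit(pts[k,1],pts[k,0],1);print(f,k.sum())
a=ray("top",np.polyval(f,214),214,.014);b=ray("top",np.polyval(f,246),246,.014);d=a-b;yaw=np.arctan2(d[1],d[0]);print("foot yaw",yaw,"edge mid",(a+b)/2)
n_=np.array([-np.sin(yaw),np.cos(yaw)])
q=np.load("fit.npy")[0]
print("edge offset to fit centre",n_@(q[:2]-a[:2]))
for q in [np.r_[q[:2],yaw]]:
  # candidates: pixel dist
  for n in C:
    M=Ro.from_euler('z',q[2]).as_matrix()
    T=lambda P:proj(n,M@np.array(P)+[q[0],q[1],0])[0].round(1)
    for s in(1,-1):
      print(n,"face",s,"c",T([0,.006*s,.082]),"+.3",T([.062*np.sin(.3),.006*s,.082+.062*np.cos(.3)]),"-.3",T([-.062*np.sin(.3),.006*s,.082+.062*np.cos(.3)]))
o=get_obs();print(Ro.from_quat(o["tool_rot"]).as_matrix().round(3))
E
python3 m.py
```

```text
[  0.38827655 123.71593186] 6
foot yaw 0.35959270767372425 edge mid [0.51691705 0.21265477 0.014     ]
edge offset to fit centre -0.019364338677637403
scene face 1 c [350.6 246. ] +.3 [353.2 237.8] -.3 [353.8 226.7]
scene face -1 c [346.1 245.4] +.3 [348.5 237.2] -.3 [349.2 226.2]
top face 1 c [213.7 225.5] +.3 [208.7 217.3] -.3 [213.1 228.5]
top face -1 c [217.3 224.1] +.3 [212.4 215.8] -.3 [216.8 227. ]
[[-0.966 -0.     0.258]
 [-0.258  0.002 -0.966]
 [-0.    -1.    -0.002]]
```

```bash
cat > m2.py <<'E'
from h import *
import sys
im={n:cv2.imread(f"pics/{n}0.png") for n in C}
place=lambda B,q,z=0:B@Ro.from_euler('z',q[2]).as_matrix().T+[q[0],q[1],z]
def segs(B,q,col): 
    P=place(B,q); return [(P[[i,j]],col) for i in range(8) for j in range(i) if bin(i^j).count('1')==1]
q=np.array([float(v) for v in sys.argv[1:4]])
a=np.linspace(0,2*np.pi,60);di=np.c_[65*np.cos(a),0*a+6,82+65*np.sin(a)]/1000
for n,r1 in(("scene",(318,205,66,80)),("top",(195,195,40,60))):
    sg=segs(box(-22,22,-11,11,158,198),q,(0,255,255))+segs(box(-65,65,-20,20,0,14),q,(0,0,255))+[(place(di,q),(255,0,0))]
    for s,col in((.3,(0,255,0)),(-.3,(255,0,255))):
        sg.append((place(np.array([[0,.006,.082],[.062*np.sin(s),.006,.082+.062*np.cos(s)]]),q),col))
    save(n,sg,im[n],r1,7,f"pics/o_{n}.png")
a,b=[cv2.imread(f"pics/o_{n}.png") for n in C]
Z=np.zeros((560,a.shape[1]+b.shape[1],3),np.uint8);Z[:a.shape[0],:a.shape[1]]=a;Z[:b.shape[0],a.shape[1]:]=b;cv2.imwrite(f"pics/{sys.argv[4]}.png",Z)
E
python3 m2.py .5235 .1965 -.26 o1
```

```text
(no output)
```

View pics/o1.png

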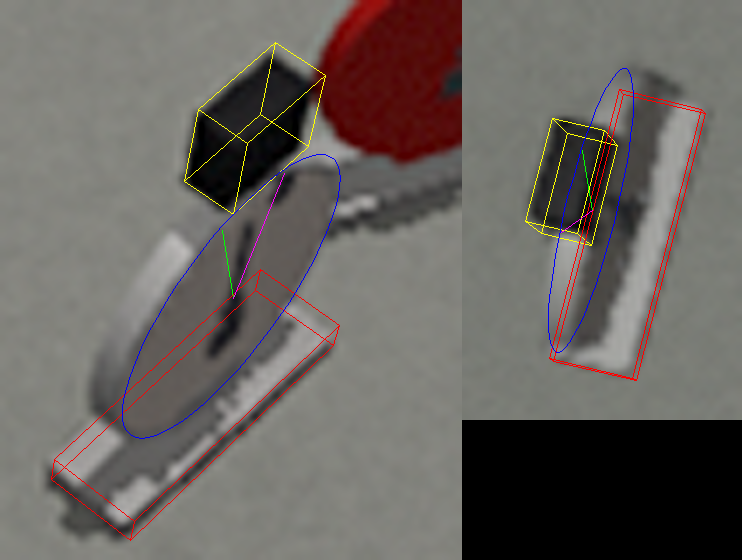

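>>> jog_arm([
  [[0, 0, 17, 0.06, 0.05, 0.06, -1], [0, 0, 34, 0.12, 0.1, 0.1, -1], [0, 0, 50, 0.18, 0.15, 0.1, -1], [0, 0, 66, 0.22, 0.19, 0.1, -1], [0, 0, 66, 0.25, 0.23, 0.1, -1], [0, 0, 66, 0.28, 0.28, 0.1, -1], [0, 0, 66, 0.3, 0.33, 0.1, -1], [0, 0, 66, 0.32, 0.38, 0.1, -1]],
])

```text
time: 0.9
position: [0.4198, -0.3276, 0.3165]
tool_rot: [-0.461, 0.537, -0.536, 0.46]
ft_force: [0.9, -0.3, 1.1]
grip_width: 0.0871
```

>>> jog_arm([
  [[0, 0, 9, 0.03, 0.05, 0, -1], [0, 0, 17, 0.06, 0.1, 0, -1], [0, 0, 26, 0.09, 0.15, 0, -1], [0, 0, 34, 0.1, 0.2, 0, -1], [0, 0, 43, 0.1, 0.25, 0, -1], [0, 0, 51, 0.1, 0.3, 0, -1], [0, 0, 60, 0.1, 0.35, 0, -1], [0, 0, 66, 0.1, 0.4, 0, -1]],
])

```text
time: 1.7
position: [0.5192, 0.0485, 0.3162]
tool_rot: [0.679, -0.198, 0.197, -0.678]
ft_force: [-0.0, 0.3, -0.6]
grip_width: 0.0875
```

```bash
cat > st.py <<'E'
from h import *
o=get_obs();M=Ro.from_quat(o["tool_rot"]).as_matrix();p=np.array(o["position"])
print("t",round(o["time"],2),"p",p.round(4),"F",np.round(o["ft_force"],2),"mom",np.round(o["moment"],2),"w",round(o["grip_width"],4),"q",np.round(o["q"],2))
print("fing",M[:,1].round(3),"jaw",M[:,2].round(3),"jaw yaw deg",np.degrees(np.arctan2(M[1,2],M[0,2])).round(2))
E
python3 st.py
```

```text
t 1.7 p [0.5192 0.0485 0.3162] F [-0.04  0.31 -0.6 ] mom [ 0.02 -0.13 -0.04] w 0.0875 q [-0.12  0.28  1.56 -0.    1.3  -1.12]
fing [-0.002 -0.001 -1.   ] jaw [ 0.537  0.844 -0.002] jaw yaw deg 57.52
```

>>> jog_arm([
  [[0, 0, 8, 0.004, 0.05, 0, -1], [0, 0, 16, 0.004, 0.1, 0, -1], [0, 0, 18, 0.004, 0.146, 0, -1], [0, 0, 18, 0.004, 0.146, 0, -1], [0, 0, 18, 0.004, 0.146, 0, -1], [0, 0, 18, 0.004, 0.146, -0.04, -1], [0, 0, 18, 0.004, 0.146, -0.08, -1], [0, 0, 18, 0.004, 0.146, -0.08, -1]],
])

```text
time: 2.5
position: [0.5191, 0.192, 0.2312]
tool_rot: [0.703, -0.095, 0.085, -0.699]
ft_force: [-1.3, 0.0, -0.2]
grip_width: 0.0868
```

```bash
python3 st.py
cat > pic.py <<'E'
from h import *
import sys
for n in sys.argv[2:]: cv2.imwrite(f"pics/{n}{sys.argv[1]}.png",camera(n)[:,:,::-1])
E
python3 pic.py 1 scene top
python3 - <<'E'
import cv2,numpy as np
a=cv2.imread("pics/scene1.png")[120:300,280:460];b=cv2.imread("pics/top1.png")[150:300,130:280]
a=cv2.resize(a,(400,400));b=cv2.resize(b,(400,400));cv2.imwrite("pics/h1.png",np.hstack([a,b]))
E
```

```text
t 2.5 p [0.5191 0.192  0.2312] F [-1.26  0.02 -0.19] mom [ 0.07 -0.11 -0.  ] w 0.0868 q [ 0.15  0.43  1.59 -0.    1.14 -1.16]
fing [-0.014 -0.004 -1.   ] jaw [ 0.253  0.968 -0.008] jaw yaw deg 75.37
```

View pics/h1.png

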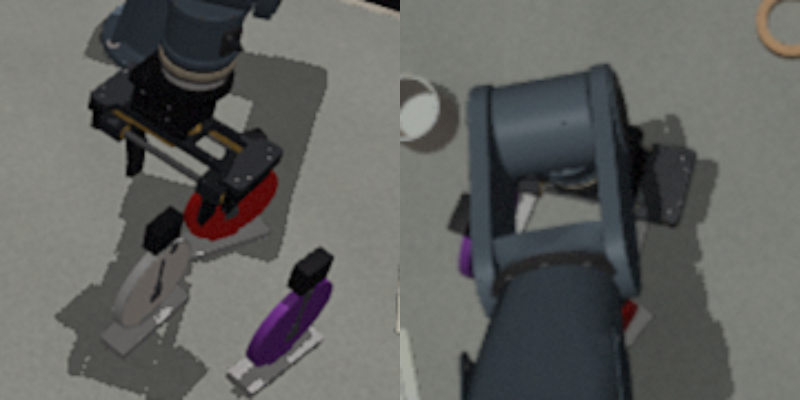

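Run:
```python
from h import *
print(proj("scene",[[.519,.192,.231],[.5191,.192,.198],[.5235,.195,.198]]))
```

```text
[[355.77609206 206.92756223]
 [353.9342505  215.84132838]
 [354.35780551 217.47824429]]
```

>>> jog_arm([
  [[0.2, -0.8, 0.4, 0.004, 0.003, -0.02, -1], [0.2, -0.8, 0.4, 0.004, 0.003, -0.045, -1], [0.2, -0.8, 0.4, 0.004, 0.003, -0.07, -1], [0.2, -0.8, 0.4, 0.004, 0.003, -0.072, -1], [0.2, -0.8, 0.4, 0.004, 0.003, -0.072, -1]],
])

```text
time: 3.1
position: [0.5288, 0.1958, 0.1658]
tool_rot: [-0.7, 0.083, -0.092, 0.703]
ft_force: [-0.2, -0.3, -0.5]
grip_width: 0.087
```

```bash
python3 st.py; python3 pic.py 2 scene
python3 - <<'E'
import cv2,numpy as np
a=cv2.imread("pics/scene2.png")[170:300,300:430];cv2.imwrite("pics/h2.png",cv2.resize(a,(590,590),interpolation=cv2.INTER_CUBIC))
E
```

```text
t 3.1 p [0.5288 0.1958 0.1658] F [-0.22 -0.28 -0.55] mom [ 0.04 -0.14 -0.02] w 0.087 q [ 0.16  0.51  1.65 -0.    0.96 -1.16]
fing [ 0.013  0.002 -1.   ] jaw [0.246 0.969 0.005] jaw yaw deg 75.75
```

View pics/h2.png

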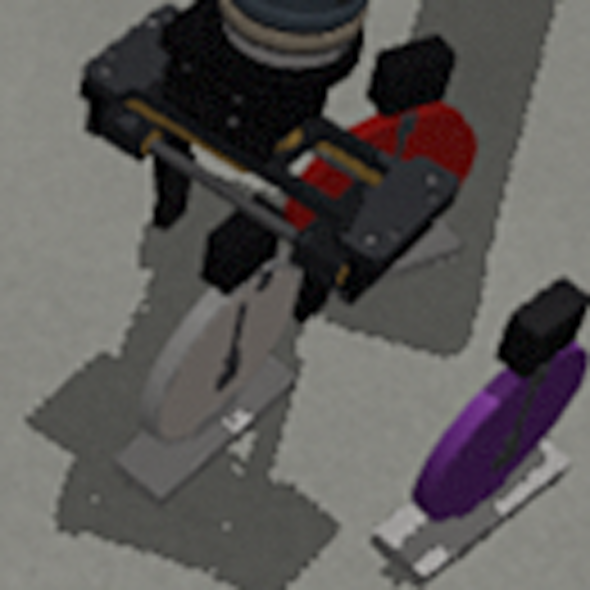

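>>> jog_arm([
  [[0, 0.7, 0, -0.004, -0.001, -0.005, -1], [0, 0.7, 0, -0.004, -0.001, -0.005, -1], [0, 0.7, 0, -0.004, -0.001, -0.005, 1], [0, 0.7, 0, -0.004, -0.001, -0.005, 1], [0, 0.7, 0, -0.004, -0.001, -0.005, 1], [0, 0.7, 0, -0.004, -0.001, -0.005, 1], [0, 0.7, 0, -0.004, -0.001, -0.005, 1], [0, 0.7, 0, -0.004, -0.001, -0.005, 1]],
], squeeze=45)

```text
time: 3.95
position: [0.5251, 0.195, 0.1612]
tool_rot: [-0.701, 0.087, -0.088, 0.702]
ft_force: [-0.2, -0.9, 1.2]
grip_width: 0.0467
```

```bash
python3 st.py
```

```text
t 3.95 p [0.5251 0.195  0.1612] F [-0.19 -0.89  1.2 ] mom [ 0.04 -0.11 -0.01] w 0.0467 q [ 0.16  0.52  1.66  0.    0.96 -1.17]
fing [ 0.002  0.002 -1.   ] jaw [0.246 0.969 0.002] jaw yaw deg 75.76
```

>>> jog_arm([
  [[0, 0, 0, 0, 0, 0, 1], [0, 0, 0, 0, 0, 0, 1], [0, 0, 0, 0, 0, 0, 1], [0, 0, 0, 0, 0, 0, 1], [0, 0, 0, 0, 0, 0, 1]],
])

```text
time: 4.45
position: [0.525, 0.195, 0.1612]
tool_rot: [-0.701, 0.087, -0.088, 0.702]
ft_force: [-0.5, -0.2, 0.1]
grip_width: 0.0221
```

```bash
python3 st.py
```

```text
t 4.45 p [0.525  0.195  0.1612] F [-0.53 -0.16  0.12] mom [ 0.08 -0.07  0.05] w 0.0221 q [ 0.16  0.52  1.66  0.    0.96 -1.17]
fing [ 0.002  0.002 -1.   ] jaw [0.246 0.969 0.002] jaw yaw deg 75.76
```

>>> jog_arm([
  [[0, 0, 0, 0, 0, 0.02, 1], [0, 0, 0, 0, 0, 0.06, 1], [0, 0, 0, 0, 0, 0.11, 1], [0, 0, 0, 0, 0, 0.16, 1], [0, 0, -8, 0.02, -0.03, 0.2, 1], [0, 0, -16, 0.05, -0.07, 0.22, 1], [0, 0, -24, 0.07, -0.1, 0.22, 1], [0, 0, -32, 0.09, -0.13, 0.22, 1]],
])

```text
time: 5.25
position: [0.616, 0.0631, 0.3815]
tool_rot: [-0.649, 0.278, -0.281, 0.65]
ft_force: [-0.1, -0.3, -4.4]
grip_width: 0.0219
```

>>> jog_arm([
  [[0, 0, -8, 0, 0, 0, 1], [0, 0, -12, 0, 0, 0, 1], [0, 0, -12, 0, 0, 0, 1], [0, 0, -12, 0, 0, 0, 1], [0, 0, -12, 0, 0, 0, 1], [0, 0, -12, 0, 0, 0, 1], [0, 0, -12, 0, 0, 0, 1], [0, 0, -12, 0, 0, 0, 1]],
])

```text
time: 6.05
position: [0.6159, 0.0633, 0.3816]
tool_rot: [-0.616, 0.344, -0.347, 0.617]
ft_force: [-0.0, -0.1, -4.8]
grip_width: 0.0216
```

```bash
python3 st.py; python3 pic.py 3 scene
python3 - <<'E'
import cv2
cv2.imwrite("pics/h3.png",cv2.imread("pics/scene3.png"))
E
```

```text
t 6.05 p [0.6159 0.0633 0.3816] F [-0.03 -0.11 -4.83] mom [ 0.05 -0.13  0.03] w 0.0216 q [-0.08  0.39  1.23 -0.    1.52 -0.63]
fing [ 0.004 -0.001 -1.   ] jaw [0.853 0.522 0.003] jaw yaw deg 31.44
```

View pics/h3.png

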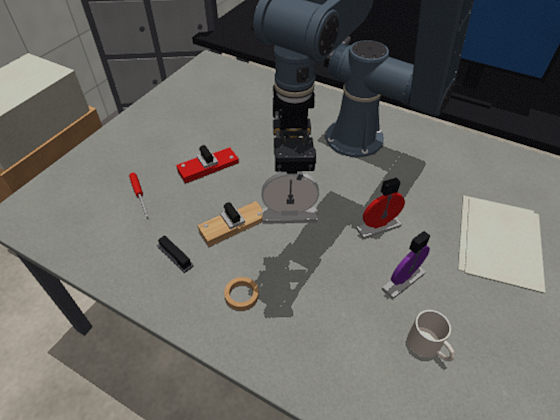

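```bash
cat > dial.py <<'E'
from h import *
import sys
# rectified front view of the dial: right = true gauge +x. args: tag, jaw sign facing the camera
def rect(im,o,dz=0.0,dx=0.0,k=3):
    M=Ro.from_quat(o["tool_rot"]).as_matrix();p=np.array(o["position"])
    Y=M[:,2];Y=Y*np.sign(Y@np.array([.866,.5,0]));Z=-M[:,1];X=np.cross(Y,Z)  # right-handed X for this Y; true +x = -X
    G=p+Z*(-.1612)
    r=-X
    c=G+Z*(.082+dz)+r*dx+.006*Y
    q=np.array([[-.1,-.1],[.1,-.1],[.1,.1],[-.1,.1]])
    W=np.array([c+a*r-b*Z for a,b in q])
    s=200*k;H=cv2.getPerspectiveTransform(proj("scene",W).astype(np.float32),np.array([[0,0],[s,0],[s,s],[0,s]],np.float32))
    return cv2.warpPerspective(im,H,(s,s),flags=cv2.INTER_CUBIC)
if __name__=="__main__":
    o=get_obs();w=rect(cv2.imread(f"pics/scene{sys.argv[1]}.png"),o)
    cv2.circle(w,(300,300),195,(255,0,0),1);cv2.line(w,(300,290),(300,310),(255,0,0),1);cv2.line(w,(290,300),(310,300),(255,0,0),1)
    cv2.imwrite(f"pics/dial{sys.argv[1]}.png",w)
E
python3 dial.py 3
```

```text
(no output)
```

View pics/dial3.png

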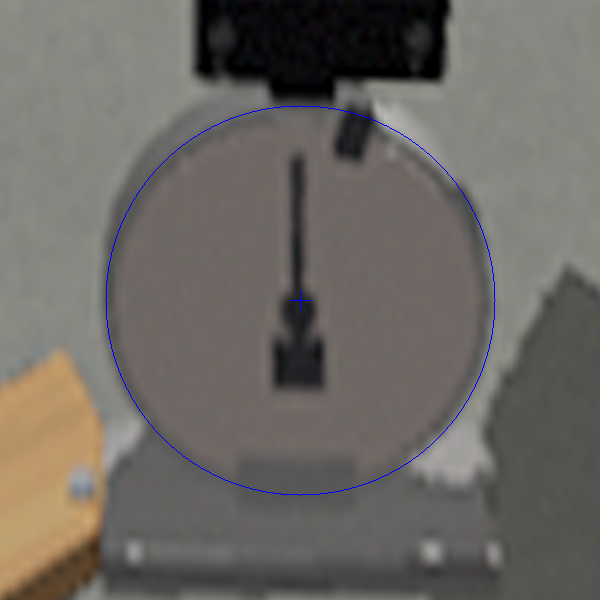

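```bash
cat > ang.py <<'E'
from dial import *
def ang(w,prt=True):
    g=w.max(2);d=(g<70).astype(np.uint8)
    n,l,s,c=cv2.connectedComponentsWithStats(d)
    out=[]
    for i in range(1,n):
        if s[i,4]>300:
            ys,xs=np.nonzero(l==i);P=np.c_[xs,ys].astype(float);m=P.mean(0);u=np.linalg.svd(P-m,full_matrices=False)[2][0]
            if u[1]>0:u=-u
            print("comp",s[i].tolist(),m.round(1),"axis ang",round(float(np.arctan2(u[0],-u[1])),3))
if __name__=="__main__":
    w=rect(cv2.imread(f"pics/scene{sys.argv[1]}.png"),get_obs());ang(w)
E
python3 ang.py 3
```

```text
comp [194, 0, 256, 106, 21874] [319.3  43.7] axis ang 1.552
comp [334, 105, 42, 57, 1600] [353.6 133.4] axis ang 0.319
comp [273, 157, 51, 232, 5230] [298. 312.] axis ang -0.009
comp [100, 563, 235, 26, 2490] [212.4 578.3] axis ang -1.522
comp [406, 563, 92, 21, 1058] [452.3 572.7] axis ang -1.553
```

>>> jog_arm([
  [[0, 0, 5, -0.01, -0.04, 0, 1], [0, 0, 11, -0.02, -0.08, 0, 1], [0, 0, 17, -0.03, -0.12, 0, 1], [0, 0, 23, -0.04, -0.16, 0, 1], [0, 0, 29, -0.05, -0.2, -0.02, 1], [0, 0, 30.3, -0.053, -0.218, -0.05, 1], [0, 0, 30.3, -0.053, -0.218, -0.08, 1], [0, 0, 30.3, -0.053, -0.218, -0.1, 1]],
])

```text
time: 6.9
position: [0.5617, -0.1554, 0.2796]
tool_rot: [-0.685, 0.173, -0.174, 0.686]
ft_force: [-0.2, 0.6, -4.6]
grip_width: 0.0216
```

```bash
python3 st.py; python3 pic.py 4 scene top
python3 - <<'E'
import cv2,numpy as np
a=cv2.imread("pics/scene4.png")[100:260,160:320];b=cv2.imread("pics/top4.png")[140:290,250:400]
cv2.imwrite("pics/h4.png",np.hstack([cv2.resize(a,(400,400)),cv2.resize(b,(400,400))]))
E
```

```text
t 6.9 p [ 0.5617 -0.1554  0.2796] F [-0.19  0.63 -4.64] mom [ 0.05 -0.19  0.02] w 0.0216 q [-0.46  0.41  1.47  0.    1.26 -1.54]
fing [ 0.002  0.002 -1.   ] jaw [0.475 0.88  0.003] jaw yaw deg 61.62
```

View pics/h4.png

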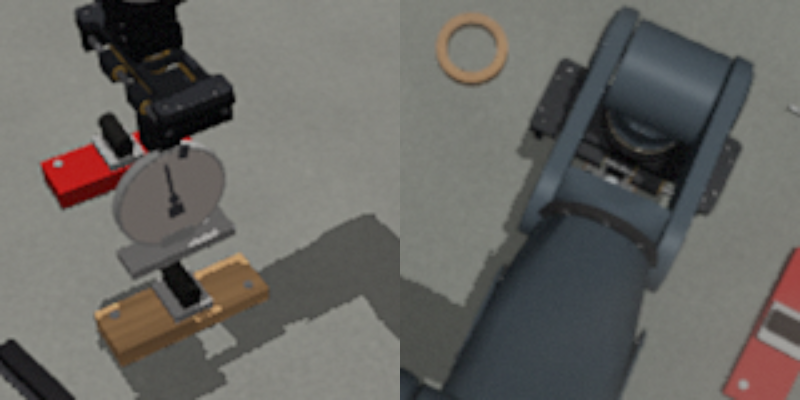

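>>> jog_arm([
  [[0, 0, 0.2, 0.001, 0, -0.015, 1], [0, 0, 0.2, 0.001, 0, -0.03, 1], [0, 0, 0.2, 0.001, 0, -0.037, 1], [0, 0, 0.2, 0.001, 0, -0.041, 1], [0, 0, 0.2, 0.001, 0, -0.0435, 1], [0, 0, 0.2, 0.001, 0, -0.0445, 1], [0, 0, 0.2, 0.001, 0, -0.0455, 1], [0, 0, 0.2, 0.001, 0, -0.0455, 1]],
])

```text
time: 7.8
position: [0.5622, -0.1542, 0.2337]
tool_rot: [-0.685, 0.173, -0.171, 0.687]
ft_force: [0.3, 0.5, -1.9]
grip_width: 0.0215
```

```bash
python3 st.py
```

```text
t 7.8 p [ 0.5622 -0.1542  0.2337] F [ 0.25  0.52 -1.92] mom [ 0.08 -0.21 -0.04] w 0.0215 q [-0.46  0.46  1.53  0.    1.16 -1.54]
fing [-0.002  0.004 -1.   ] jaw [0.471 0.882 0.003] jaw yaw deg 61.9
```

>>> jog_arm([
  [[0, 0, 0, 0, 0, -0.001, 1], [0, 0, 0, 0, 0, -0.001, 1], [0, 0, 0, 0, 0, -0.001, 1], [0, 0, 0, 0, 0, -0.001, 1], [0, 0, 0, 0, 0, -0.001, 1]],
])

```text
time: 8.3
position: [0.5623, -0.1543, 0.2328]
tool_rot: [-0.685, 0.172, -0.171, 0.687]
ft_force: [-0.4, 0.2, -1.3]
grip_width: 0.0217
```

```bash
python3 st.py; python3 pic.py 5 scene; python3 dial.py 5; python3 ang.py 5;  python3 - <<'E'
import cv2,numpy as np
a=cv2.imread("pics/scene5.png")[120:260,160:300]
cv2.imwrite("pics/h5.png",np.hstack([cv2.resize(a,(400,400)),cv2.resize(cv2.imread("pics/dial5.png"),(400,400))]))
E
```

```text
t 8.3 p [ 0.5623 -0.1543  0.2328] F [-0.42  0.24 -1.28] mom [ 0.16 -0.1   0.  ] w 0.0217 q [-0.46  0.46  1.53  0.    1.16 -1.54]
fing [-0.001  0.004 -1.   ] jaw [0.471 0.882 0.003] jaw yaw deg 61.9
comp [213, 0, 335, 159, 32412] [383.2  52. ] axis ang -1.57
comp [276, 159, 57, 233, 5780] [305.3 309.9] axis ang 0.0
comp [325, 563, 189, 34, 3118] [431.3 579.5] axis ang 1.561
comp [159, 569, 63, 30, 953] [192.  579.6] axis ang -1.417
comp [125, 571, 39, 26, 446] [143.6 583.8] axis ang -1.305
comp [248, 576, 98, 24, 996] [295. 593.] axis ang -1.505
```

View pics/h5.png

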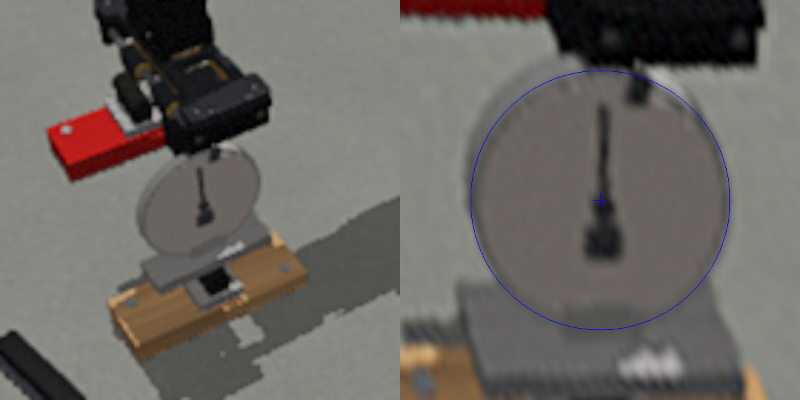

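>>> jog_arm([
  [[1.1, 2.0, 0, 0.0057, -0.003, -0.0001, 1], [2.2, 4.1, 0, 0.0114, -0.0061, -0.0005, 1], [3.2, 6.1, 0, 0.0171, -0.0091, -0.0011, 1], [4.3, 8.1, 0, 0.0227, -0.0121, -0.0019, 1], [5.5, 10.2, 0, 0.0286, -0.0153, -0.003, 1], [6.5, 12.3, 0, 0.0342, -0.0182, -0.0043, 1], [7.6, 14.3, 0, 0.0397, -0.0212, -0.0058, 1], [8.7, 16.3, 0, 0.0451, -0.0241, -0.0076, 1]],
])

```text
time: 9.15
position: [0.6079, -0.1788, 0.2251]
tool_rot: [-0.648, 0.281, -0.058, 0.705]
ft_force: [-0.1, -0.6, -0.9]
grip_width: 0.0214
```

>>> jog_arm([
  [[0, 0, 0, 0, 0, 0, 1], [0, 0, 0, 0, 0, 0, 1], [0, 0, 0, 0, 0, 0, 1], [0, 0, 0, 0, 0, 0, 1], [0, 0, 0, 0, 0, 0, 1], [0, 0, 0, 0, 0, 0, 1], [0, 0, 0, 0, 0, 0, 1], [0, 0, 0, 0, 0, 0, 1]],
])

```text
time: 9.95
position: [0.6082, -0.179, 0.2253]
tool_rot: [-0.648, 0.28, -0.059, 0.705]
ft_force: [1.3, -1.5, -1.5]
grip_width: 0.0219
```

>>> jog_arm([
  [[0, 0, 0, 0, 0, 0, 1], [0, 0, 0, 0, 0, 0, 1], [0, 0, 0, 0, 0, 0, 1], [0, 0, 0, 0, 0, 0, 1], [0, 0, 0, 0, 0, 0, 1], [0, 0, 0, 0, 0, 0, 1], [0, 0, 0, 0, 0, 0, 1], [0, 0, 0, 0, 0, 0, 1]],
])

```text
time: 10.75
position: [0.6082, -0.179, 0.2253]
tool_rot: [-0.648, 0.28, -0.059, 0.705]
ft_force: [1.9, -2.4, -0.4]
grip_width: 0.0218
```

```bash
python3 st.py; python3 pic.py 6 scene top; python3 dial.py 6; python3 ang.py 6;  python3 - <<'E'
from h import *
o=get_obs();M=Ro.from_quat(o["tool_rot"]).as_matrix();G=np.array(o["position"])+M[:,1]*.1612;print("foot centre",G.round(4),"tilt",np.arccos(-M[2,1]).round(4))
a=cv2.imread("pics/scene6.png")[120:260,160:300]
cv2.imwrite("pics/h6.png",np.hstack([cv2.resize(a,(400,400)),cv2.resize(cv2.imread("pics/dial6.png"),(400,400))]))
E
```

```text
t 10.75 p [ 0.6082 -0.179   0.2253] F [ 1.94 -2.37 -0.45] mom [-0.67 -1.16  0.1 ] w 0.0218 q [-0.47  0.69  1.15  0.01  1.63 -1.55]
fing [-0.28   0.152 -0.948] jaw [0.472 0.882 0.002] jaw yaw deg 61.85
comp [178, 0, 254, 391, 36451] [304.2 101.2] axis ang 0.051
comp [328, 571, 166, 27, 2368] [417.8 582.4] axis ang -1.562
comp [164, 573, 42, 27, 542] [186.2 582.9] axis ang -1.314
comp [232, 589, 62, 11, 304] [258.1 596.4] axis ang -1.535
foot centre [ 0.563  -0.1545  0.0725] tilt 0.3247
```

View pics/h6.png

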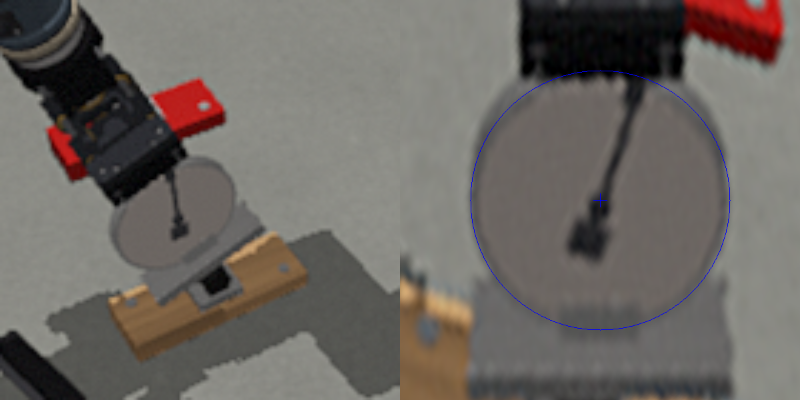

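Run:
```python
from dial import *
w=rect(cv2.imread("pics/scene6.png"),get_obs());g=(w.max(2)<85)
yy,xx=np.mgrid[:600,:600];c=np.array([300,303])
r=np.hypot(xx-c[0],yy-c[1])
for a,b in((30,60),(60,100),(100,140),(130,150),(155,170),(170,195)):
    m=g&(r>a)&(r<b)&(yy<300)&(xx>300)
    th=np.arctan2(xx-c[0],c[1]-yy)[m]; th=th[th<.8]; print(a,b,len(th),th.mean().round(3),th.std().round(3),np.percentile(th,[2,98]).round(3))
m=g&(r<100)&(yy>320);print("bob",np.arctan2(c[0]-xx[m].mean(),yy[m].mean()-c[1]))
cv2.imwrite("pics/d6.png",w[60:420,120:520])
```

```text
30 60 508 0.345 0.118 [0.135 0.588]
60 100 702 0.349 0.064 [0.237 0.457]
100 140 715 0.333 0.046 [0.253 0.426]
130 150 372 0.323 0.04 [0.246 0.387]
155 170 482 0.305 0.057 [0.209 0.4  ]
170 195 1282 0.239 0.112 [0.019 0.399]
bob 0.2942680666137797
```

View pics/d6.png

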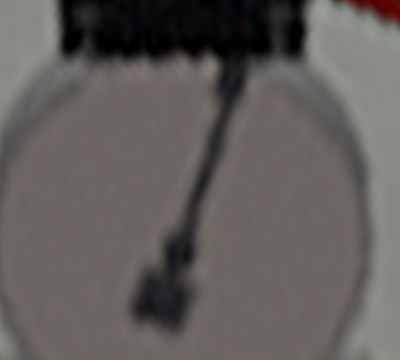

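>>> jog_arm([
  [[0, 0, 0, 0, 0, 0, 1], [0, 0, 0, 0, 0, 0, 1], [0, 0, 0, 0, 0, 0, 1], [0, 0, 0, 0, 0, 0, 1], [0, 0, 0, 0, 0, 0, 1], [0, 0, 0, 0, 0, 0, 1], [0, 0, 0, 0, 0, 0, 1], [0, 0, 0, 0, 0, 0, 1]],
])

```text
time: 11.65
position: [0.6082, -0.179, 0.2253]
tool_rot: [-0.648, 0.28, -0.059, 0.705]
ft_force: [1.4, -2.5, -1.1]
grip_width: 0.022
```

```bash
python3 st.py; python3 pic.py 7 scene top
python3 - <<'E'
from dial import *
for k in(6,7):
    w=rect(cv2.imread(f"pics/scene{k}.png"),get_obs());g=(w.max(2)<85)
    yy,xx=np.mgrid[:600,:600];r=np.hypot(xx-300,yy-303);m=g&(r>60)&(r<140)&(yy<300)&(xx>300);print(k,np.arctan2(xx-300,303-yy)[m].mean())
a=cv2.imread("pics/scene0.png");b=cv2.imread("pics/scene7.png");cv2.imwrite("pics/s7.png",b)
E
python3 st.py
```

```text
t 11.65 p [ 0.6082 -0.179   0.2253] F [ 1.41 -2.48 -1.12] mom [-0.6  -1.08  0.06] w 0.022 q [-0.47  0.69  1.15  0.01  1.63 -1.55]
fing [-0.28   0.152 -0.948] jaw [0.472 0.882 0.002] jaw yaw deg 61.85
6 0.33999420025034205
7 0.3401863473876798
t 11.75 p [ 0.6082 -0.179   0.2253] F [ 2.11 -1.05 -1.55] mom [-0.61 -1.07  0.08] w 0.0217 q [-0.47  0.69  1.15  0.01  1.63 -1.55]
fing [-0.28   0.152 -0.948] jaw [0.472 0.882 0.002] jaw yaw deg 61.85
```

View pics/s7.png

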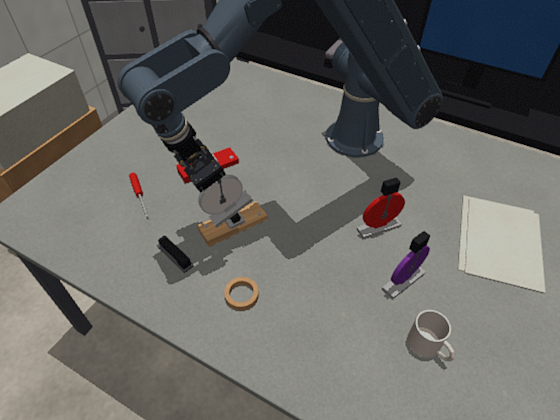

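```bash
python3 -c "
from rig import *
print(hand_in())"
```

```text
the job is handed in; nothing more can be done
None
```

I picked up the white-dial steel gauge, rested it level on the wooden block's rubber ridge, and rocked it there by about 0.325 rad. I handed it in at about 11.8 s of the 42 s allowed, still gripped and lightly pressed. `hand_in()` reports no verdict, so I don't know the result.

- **Pointer:** The last picture shows its tip on the mark tab. The mark reads about 0.318 rad. The pointer reads 0.33 from the tool tilt and 0.34 from the picture. The two differ slightly, but both are well inside the 0.08 rad tolerance. It read the same in two pictures 0.9 s apart, so it had settled.
- **Press:** The force readings put about 3 to 4 N on the ridge. In the level rest, the tool height suggested 2.5 to 3.5 mm of compression, so it is well short of its stop.
- **Position:** By calculation the foot's centre is within about 1 mm of the fitted ridge centre, 72 mm above the desk, with its yaw matching the block.
- **Grip:** The finger opening is steady at 22 mm with a 45 N squeeze.
- **Bystanders:** The mug, tape, stapler and screwdriver appear at the same pixels as at the start.
- **Failed check:** An automatic fit of the foot's edge gave a wrong yaw, so I set the yaw by checking an overlay instead. The grasp then held as expected.

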